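# Roll the rolling pin onto the mould plate and press the plate home

## Robot

A 7-joint arm with a two-finger parallel gripper is mounted at the origin on the work surface. World frame = base frame: x ahead of the robot, y to its left, z up, the work surface at z = 0. Lengths are in mm, angles in rad, forces in N, time in s.
With the tool pointing down it reaches from about 400 to 875 mm from the base axis. Payload 4.4 kg.
Tool frame: the origin (TCP) lies at the very end of the fingers, on their centre line; the grasp point (between the pads) lies 19 mm behind it (ctrl.pinch_z is the z of the grasp point in the tool frame, in mm); z points along the fingers, x is the direction in which the jaws open and shut, and the axes are right-handed (so a half turn about z gives the same grasp; the last joint's range is limited). The gripper opens to 85 mm and grips with 20 to 120 N. Pads are 22 mm wide; open, the fingers measure 114 mm over their backs; the gripper's body (76 mm by 85 mm) begins 54 mm behind the grasp point. The pads swing forward as they close: fully open they stand 13 mm farther back than shut.
Start: joints at [-1.411, 0.628, 0.038, 1.517, -0.027, 0.996, -0.02], TCP at [145.5, 633.52, 231.313] pointing down, gripper open.
Joint ranges: [-3.06, 3.06], [-0.37, 2.12], [-1.25, 1.32], [0.18, 2.47], [-1.1, 4.24], [0.23, 1.98], [-2.94, 2.94]. Speed limits (rad/s): [2.57, 2.57, 3.14, 3.14, 3.14, 3.14, 3.14].

## Interface

Orientations are given as [roll, pitch, yaw] about the fixed x, y, z axes, in that order (R = Rz(yaw) Ry(pitch) Rx(roll)).
In Python, from cell import sensors, get_image, order, ctrl gives the robot as it stands.
- The arm moves only by the tool arm_command, never from a script. Its argument "rows" is a list that holds one entry, the list of rows, each a list of 6 numbers: the shift along the tool's x, y, z in mm, then the turn, a rotation vector about the tool's x, y, z in degrees. A call has 1 to 20 rows; each row is the pose to reach, as a shift and turn from the pose commanded when the call began, along the tool's axes at that moment; what a row does not reach only later rows make up. A row lasts 1/12 s, in which the tool goes at most 41.7 mm and 7.16 degrees, less where a joint would pass 70% of its speed; a pose out of reach is approached as far as the arm can. A call with a gripper value outside its range is refused whole. "claw" is the opening, from -1 (shut) to 1 (fully open), set as the call begins (left out, the last holds). The fingers move at their own pace and stop on an object; the grip force is fixed at half the most. Time passes only in rows, so rows that repeat a pose let the fingers close. It gives the time, the measured TCP pose, the force and the opening at its end, in the units of the state.
- sensors.read_state(): the state, without advancing time (a new reading comes with each control period).
- get_image(name): name is "scene" or "top"; returns a dict with "pixels" (480x640x3 uint8, red, green, blue), "z_map" (480x640 float32, mm along the optical axis (not along the pixel's ray), 0 where there is no reading), "K" (3x3 intrinsics, pixels), "pose" (4x4, takes a point from camera to world coordinates). Camera axes: x right, y up, looking along -z (the intrinsics and any distortion apply to the point x, -y, -z); pixel columns grow to the right and rows downward; lengths in mm; the calibration is good to about 2 mm. A picture is of the moment at which its call begins.
- order.finish_job(): hands the job in, once; it reports no verdict.
The state is a dict: "clock": time; "qpos": joint angles; "qd": joint speeds; "tau": joint torques, N m; "eef_pos": TCP position; "tool_rot": TCP orientation; "force": force on the tool from outside, world axes, zero at the start; "torque": the same for the moment, N m; "width": finger opening in mm.
Only numpy, scipy, OpenCV 4.12 (cv2) and the standard library are available. Lean on these libraries where they do the work, as an engineer would, in place of code of your own. Each camera call takes 0.05 s, during which the arm holds its last target.

## Task

Close the press mould in the wooden pastry board with the rolling pin: without gripping or lifting the pin, roll it gently over the board onto the mould's plate, turning as it goes, and stop it along the plate's centre line. Then bear down on top of the pin with about 2 kg (20 N), never as much as 3 kg, until the plate has gone down as far as it will go, keep that pressure on for a moment, and leave the pin lying there on the sunken plate, with everything else as it stood.

Things in the scene. Friction and masses are not known exactly. Their poses are not given: they have to be found in the camera images.
- board: fixed wooden pastry board, 270 (its x) by 400 (its y) by 40 mm thick, yaw within 0.3 rad; origin at the centre of its underside, z up. A slot 222 mm (along board x) by 60 mm (along board y) across its middle holds the mould's plate. The pin rolls along board y. A pin pressed home has 7 to 15 mm of play to either side in the slot, 16 mm at either end.
- mark (a point): centre of the plate's upper face as it stands at first, level with the board's top (40 mm over the table); fixed to the board, axes as the board's. The centre line, a dark scored line, runs through it along board x.
- press_plate (a joint): how far the mould's wooden plate (219 by 58 mm) has gone down, m: 0 = level with the board's top. A stiff fit: stays where left, does not sink under the pin's weight, moves at some 5 N of push on the pin. Its hidden depth stop lies 5 to 15 mm down, different every time and not measured: felt as the push rising well above 8 N.
- pin: rolling pin: plain round wooden dowel, 50 mm in diameter, 190 mm long, 0.2 to 0.35 kg; origin at its middle on its axis, x along the axis; y and z turn as it rolls. Starts on the board 108 to 138 mm from the centre line (on either side), within 6 mm of the middle along board x, within 0.08 rad of parallel. Pushed slowly it coasts only millimetres; pushed below mid height (tool tilted 20 degrees) it rolls best.
- jar: bystander: glass jar with wooden lid, 48 mm wide, 50 mm tall, standing on the board on the other side of the plate, 108 to 138 mm from the centre line; origin at its underside
- cutter: bystander: small steel ring cutter, 28 mm wide and 28 mm tall, standing on the board near a corner (board x about -118 mm, board y -185 to -150 mm); origin at its underside
- mug: bystander: mug, 80 mm wide, 90 mm tall, on the table; origin at its underside
- tumbler: bystander: clear tumbler, 72 mm wide, 100 mm tall, on the table; origin at its underside
- bowl: bystander: bowl, 130 mm wide, 50 mm tall, on the table; origin at its underside
- ramekin: bystander: small white dish, 60 mm wide, 35 mm tall, on the table beyond the board; origin at its underside
- soap: bystander: bottle, 64 mm wide, 160 mm tall, on the table; origin at its underside
There are look-alikes about, which are no part of the job. What is shaped like the pin but orange or pink is not meant.

How it is judged (in metres and radians):
On the way, in this order (a step that is already met when the one before it is completed fails the run):
1. the pin has been turned right over (by 137 degrees or more) by rolling on the board (angle between pin's own z axis and vertical above 2.4 rad and z of pin in the frame of board below 0.07 m), for 0.02 s.
2. the pin has stopped along the centre line (within 7 mm) (y of pin in the frame of mark between -0.007 and 0.007 m and linear speed of pin below 0.01 m/s), for 0.2 s.
3. the pin is pressed on the bottomed plate with 16 N or more for 0.4 s (y of pin in the frame of mark between -0.008 and 0.008 m and contact force between pin and press_plate_c0 above 16 N and value of joint press_plate above 0.004 m), for 0.4 s.
At the end, for the whole second after the job is handed in: The plate is down on its stop (more than 4 mm down), the pin lies at rest on it, its middle within 8 mm of the centre line and within 0.08 rad of parallel to it, sunk at least 3 mm into the slot (y of pin in the frame of mark between -0.008 and 0.008 m and value of joint press_plate above 0.004 m and z of pin in the frame of mark below 0.022 m and angle between the x axis of pin and the x axis of board, either way round below 0.08 rad and linear speed of pin below 0.01 m/s); the robot touches nothing.
It fails at once if the pin is lifted off the board (more than 15 mm) (z of pin in the frame of board above 0.08 m).
It fails at once if the pin is squeezed or pressed with more than 30 N by the robot, or presses the plate with more than 32 N (contact force between any of the arm, the fingers and pin above 30 N or contact force between pin and press_plate_c0 above 32 N).
It fails at once if the pin is knocked along faster than 0.35 m/s (linear speed of pin above 0.35 m/s).
It fails at once if a bystander is shifted by more than 20 mm (distance of any of jar, cutter, mug, tumbler, bowl, ramekin, soap from where it was at the start of the episode above 0.02 m).
It also fails if it takes over 64 s, if anything falls off the work surface, if the arm or the gripper's body presses on something with over 40 N, if the wrist force passes 120 N, or if a joint passes its speed limit or range.

## Working session

There is one attempt and no reset: what is moved stays moved. The work goes in short steps, Python scripts to look and compute and a tool call to move; the robot and the scene stay as the last step left them, time stands still between calls to the robot, and variables do not carry over. Pictures are saved under pics/ and viewed, and the job is handed in when it is done.

Besides the shell and the picture viewer there is one more tool, called after "Request:" as a command line: name --argument value ..., lists and objects as JSON in quotes. arm_command: Moves the arm, as the interface text tells. Its arguments: {"type":"object","properties":{"rows":{"type":"array","items":{"type":"array","items":{"type":"array","items":{"type":"number"}}}},"claw":{"type":"number"}},"required":["rows"]}

```bash
mkdir -p pics; ls; python3 - <<'E'
from cell import sensors,get_image
import cv2,numpy as np
print(sensors.read_state())
for n in ("scene","top"):
    d=get_image(n); cv2.imwrite(f"pics/{n}0.png",d["pixels"][:,:,::-1]); np.savez(f"pics/{n}0.npz",**d)
    print(n,d["K"],d["pose"])
E
```

```text
pics
{'clock': 0.0, 'qpos': array([-1.41078914,  0.62932818,  0.03845612,  1.51835481, -0.02700175,
        0.99627988, -0.01998149]), 'qd': array([-1.61472450e-03, -6.51069323e-04, -1.39112460e-04,  9.91651735e-05,
        2.18586622e-05,  2.49751266e-04,  4.64161137e-04]), 'tau': array([-3.84975028e-04, -5.63396645e+01,  1.22633748e+00, -1.93450034e+01,
        1.10313058e-02,  1.02637513e-02, -9.82934267e-06]), 'eef_pos': array([145.37290077, 632.90974644, 230.40518035]), 'tool_rot': array([3.14156269e+00, 1.85158535e-03, 1.34499551e+00]), 'force': array([-0.83375952,  0.54382466,  0.16294692]), 'torque': array([-0.04621501,  0.00699412,  0.02342344]), 'width': 85.48125226605775}
scene [[467.85045023   0.         321.17187796]
 [  0.         467.85045023 240.70924295]
 [  0.           0.           1.        ]] [[-6.07919082e-01 -6.55560592e-01  4.47967298e-01  9.93010280e+02]
 [ 7.93841886e-01 -5.13048210e-01  3.26491338e-01  3.42177809e+02]
 [ 1.57939662e-02  5.54095519e-01  8.32303254e-01  9.68723564e+02]
 [ 0.00000000e+00  0.00000000e+00  0.00000000e+00  1.00000000e+00]]
top [[494.48994274   0.         316.55994717]
 [  0.         494.48994274 236.25183949]
 [  0.           0.           1.        ]] [[ 1.35312699e-02  9.98234726e-01 -5.78302423e-02  4.66727549e+02]
 [-9.99779218e-01  1.44366915e-02  1.52675189e-02  5.78468850e+00]
 [ 1.60754449e-02  5.76108855e-02  9.98209680e-01  1.16304203e+03]
 [ 0.00000000e+00  0.00000000e+00  0.00000000e+00  1.00000000e+00]]
```

View pics/scene0.png

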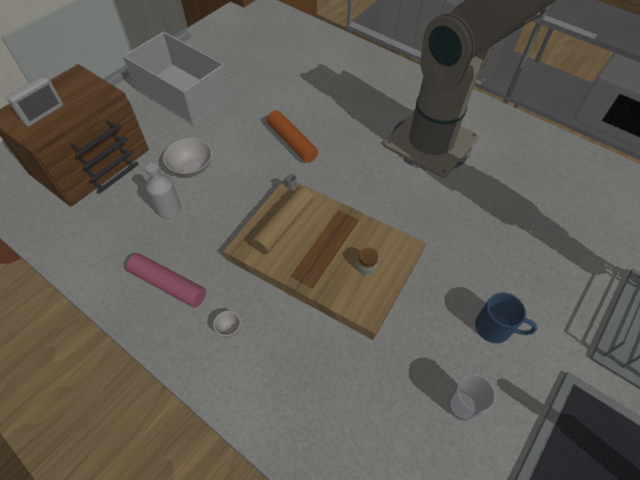

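View pics/top0.png

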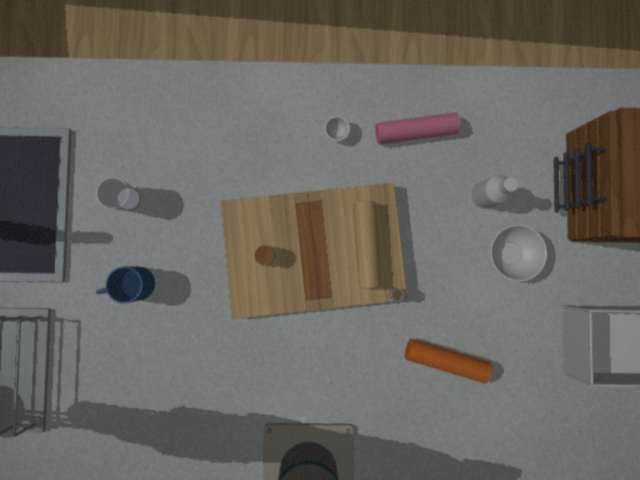

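The pin (natural wood) is at about (368,245) in top and (281,218) in scene. Look-alikes are the pink dowel at (418,128) and the orange dowel at (448,361) in top. The plate is at (314,250), jar at (264,255) and cutter at (396,294). I'll check this in a close crop and measure.

```bash
cat > h.py <<'E'
import numpy as np,cv2
def cloud(d):
    z=d["z_map"].astype(float);K=d["K"];T=d["pose"]
    v,u=np.mgrid[0:480,0:640]
    P=np.stack([(u-K[0,2])/K[0,0]*z,-(v-K[1,2])/K[1,1]*z,-z],-1)
    W=P@T[:3,:3].T+T[:3,3]; W[z<=0]=np.nan
    return W
E
python3 - <<'E'
from h import *
for n,b in(("top",(205,165,225,175)),("scene",(215,165,225,180))):
    d=dict(np.load(f"pics/{n}0.npz")); W=cloud(d); np.save(f"pics/{n}0W.npy",W)
    x,y,w,h=b
    cv2.imwrite(f"pics/{n}0c.png",cv2.resize(d["pixels"][y:y+h,x:x+w,::-1],None,fx=3.5,fy=3.3,interpolation=cv2.INTER_CUBIC))
    # board top: z in 34..46
    c=W[y:y+h,x:x+w]; 
    m=(abs(W[...,2]-40)<5); m[:y]=0;m[y+h:]=0;m[:,:x]=0;m[:,x+w:]=0
    p=W[m]; print(n,len(p),np.median(p[:,2]))
    cont=p[:,:2].astype(np.float32); r=cv2.minAreaRect(cont); print(r)
    m=(W[...,2]>70)&(W[...,2]<130)&(abs(W[...,0]-466)<250)&(abs(W[...,1])<250)
    k,l,s,_=cv2.connectedComponentsWithStats(((W[...,2]>52)&(W[...,2]<110)).astype(np.uint8))
    for i in range(1,k):
        if s[i,4]>20:
            q=W[l==i]; print(s[i],q.mean(0).round(1),q.min(0).round(),q.max(0).round(), cv2.minAreaRect(q[:,:2].astype(np.float32)))
E
```

```text
top 17990 39.85553062306167
((500.68310546875, -4.4740447998046875), (270.4067687988281, 400.533935546875), 6.955848217010498)
[573 122  17  31 323] [ 759.9 -598.7   82.1] [ 723. -603.   52.] [ 786. -595.  110.] ((754.8594360351562, -598.3256225585938), (7.259647369384766, 62.893798828125), 88.00018310546875)
[563 152  12  59 349] [ 660.6 -562.8   85.4] [ 595. -581.   78.] [ 725. -556.   92.] ((659.893310546875, -568.2891845703125), (25.092567443847656, 129.53257751464844), 89.87672424316406)
[580 156   6  44 258] [ 667.1 -598.5   85.5] [ 619. -602.   70.] [ 718. -592.   99.] ((668.5559692382812, -598.9517211914062), (98.94627380371094, 10.227866172790527), 3.1898677349090576)
[478 175  36  31 450] [ 630.4 -390.7   90.4] [ 606. -438.   52.] [ 668. -375.  110.] ((636.0975341796875, -403.70361328125), (62.15998840332031, 57.225494384765625), 22.78870964050293)
[ 96 177  39  34 686] [617.  434.2  82.8] [580. 395.  52.] [651. 466. 105.] ((615.3255004882812, 430.1692199707031), (71.41853332519531, 70.17115020751953), 64.78726196289062)
[ 353  201   29   88 1946] [ 513.2 -120.8   84.2] [ 4
[... 3762 characters left out ...]
  292   56   42 1010] [417.7 407.9  74.4] [378. 363.  52.] [459. 476.  94.] ((421.6109313964844, 414.2362976074219), (104.06497192382812, 80.93099212646484), 71.5279541015625)
[613 303  27  47 179] [303.8 620.5  87.2] [235. 617.  53.] [344. 625.  96.] ((289.2223205566406, 621.0323486328125), (7.23415470123291, 109.04615020751953), 89.69160461425781)
[632 355   8   7  27] [340.3 659.9  62.1] [337. 658.  53.] [343. 663.  73.] ((340.40966796875, 659.2682495117188), (6.38081693649292, 4.138673305511475), 39.413177490234375)
[453 373  43  44 968] [612.  432.   82.2] [580. 395.  52.] [651. 466. 104.] ((615.1884155273438, 430.4116516113281), (70.769287109375, 70.20001220703125), 22.059606552124023)
```

View pics/top0c.png

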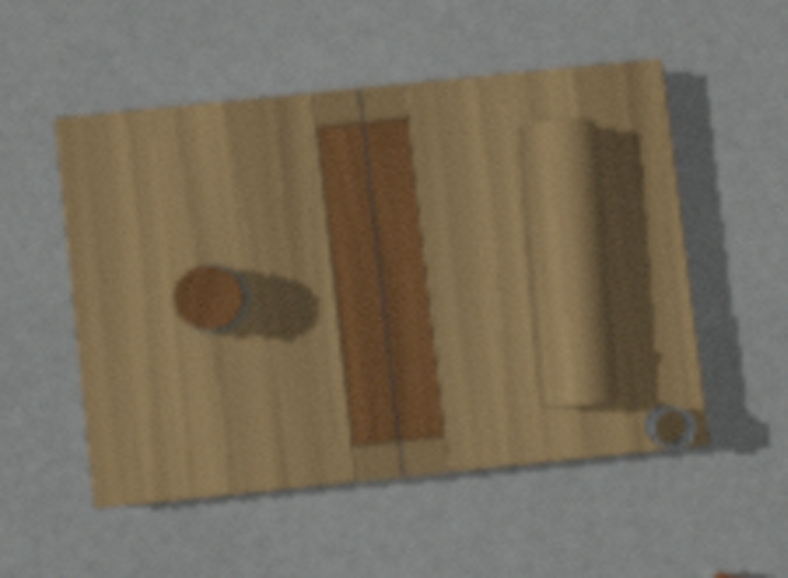

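View pics/scene0c.png

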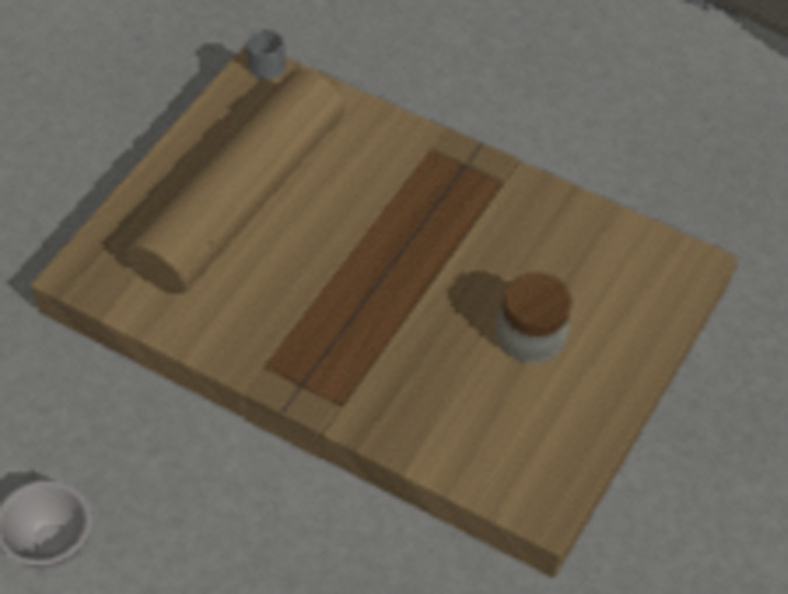

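The crops confirm it: plain pin at top-crop (570,260), scored line from (360,92) to (403,475), jar on the other side, cutter at the low-x, −y corner. Next I'll fit the line and pin precisely.

```bash
cat >> h.py <<'E'
from scipy.optimize import least_squares
from scipy.spatial.transform import Rotation as Rn
import json
def pinfit(W,lo=58,guess=(513,-121,65,0.08),zfix=None,box=None):
    m=(W[...,2]>lo)&(W[...,2]<100)
    g=guess; a0=np.array([np.cos(g[3]),np.sin(g[3])])
    r=W[...,:2]-np.array(g[:2]); al=r@a0; pe=r@np.array([-a0[1],a0[0]])
    m&=(abs(al)<85)&(abs(pe)<28); P=W[m]
    def f(p):
        a=np.array([np.cos(p[2]),np.sin(p[2])]);n=np.array([-a[1],a[0]])
        d=(P[:,:2]-np.array([g[0],p[0]]))@n
        return np.hypot(d,P[:,2]-p[1])-25
    s=least_squares(f,[g[1],g[2],g[3]],loss='soft_l1')
    m2=(W[...,2]>lo)&(W[...,2]<100)&(abs(pe)<26)&(abs(al)<110); al2=al[m2]
    return dict(y_at_x=s.x[0],x=g[0],zc=s.x[1],ang=s.x[2],rms=np.sqrt(np.mean(s.fun**2)),n=len(P),mid=(al2.min()+al2.max())/2,len=np.ptp(al2))
def pix2w(d,u,v,z):
    K=d["K"];T=d["pose"]; r=T[:3,:3]@np.array([(u-K[0,2])/K[0,0],-(v-K[1,2])/K[1,1],-1]); o=T[:3,3]
    return o+r*(z-o[2])/r[2]
E
python3 - <<'E'
from h import *
c=np.array([500.7,-4.5])
for n,fx,fy,x0,y0,L in(("top",3.5,3.3,205,165,[(360,92),(403,475)]),("scene",3.5,3.3,215,165,[(480,145),(284,410)])):
    d=dict(np.load(f"pics/{n}0.npz"));W=np.load(f"pics/{n}0W.npy")
    print(n,pinfit(W))
    q=[pix2w(d,x0+u/fx-.5+.5/fx,y0+v/fy-.5+.5/fy,40)[:2] for u,v in L]; print(q)
    a=(q[0]-q[1]); a=a*np.sign(a[0]); print('ang',np.arctan2(a[1],a[0]),'mid',(q[0]+q[1])/2)
    # depth noise & board z
    m=(abs(W[...,2]-40)<6)&(abs(W[...,0]-500)<100)&(abs(W[...,1]-20)<150); A=np.c_[W[m][:,:2]-c,np.ones(m.sum())]
    print(np.linalg.lstsq(A,W[m][:,2],rcond=None)[0])
E
```

```text
top {'y_at_x': np.float64(-123.06050601093904), 'x': 513, 'zc': np.float64(64.57706796985903), 'ang': np.float64(0.08283929187608446), 'rms': np.float64(1.6613781998400974), 'n': 1743, 'mid': np.float64(0.48274837045808994), 'len': np.float64(190.10746191864428)}
[array([631.60259932,  10.67597941]), array([368.41461386, -20.88342814])]
ang 0.11934221118790504 mid [500.00860659  -5.10372436]
[-2.70720713e-04  1.27918588e-04  3.98758948e+01]
scene {'y_at_x': np.float64(-123.10734912874105), 'x': 513, 'zc': np.float64(64.16637829410583), 'ang': np.float64(0.08110377995720022), 'rms': np.float64(1.4698920330340752), 'n': 1314, 'mid': np.float64(-0.3701801054377043), 'len': np.float64(191.36581355382646)}
[array([369.25888718, -20.50145202]), array([630.5213642,  11.7550855])]
ang 0.12284244253727651 mid [499.89012569  -4.37318326]
[-6.95655837e-04  5.31344887e-04  3.94202727e+01]
```

```bash
cat >> h.py <<'E'
C=np.array([500.3,-4.6]);YAW=0.1214
EX=np.array([np.cos(YAW),np.sin(YAW)]);EY=np.array([-EX[1],EX[0]])
def b2w(bx,by): return C+bx*EX+by*EY
def w2b(p): q=np.array(p[:2])-C; return q@EX,q@EY
def getcmd():
    c=json.load(open('cmd.json')); return np.array(c[0]),Rn.from_quat(c[1])
def setcmd(p,R): json.dump([list(map(float,p)),list(R.as_quat())],open('cmd.json','w'))
def upd(row):
    p,R=getcmd(); setcmd(p+R.apply(row[:3]),R*Rn.from_rotvec(np.radians(row[3:])))
def tool(yaw=YAW,tilt=0): return Rn.from_euler('xyz',[np.pi+np.radians(tilt),0,yaw])
def plan(p,R1):
    p0,R=getcmd(); return np.r_[R.inv().apply(np.array(p)-p0),np.degrees((R.inv()*R1).as_rotvec())].round(3)
def st():
    from cell import sensors
    s=sensors.read_state(); p0,R=getcmd(); b=w2b(s['eef_pos']); 
    print('t',round(s['clock'],2),'meas board',np.round(b,2),'z',s['eef_pos'][2].round(2),'rot',s['tool_rot'].round(4),'F',s['force'].round(2),'w',round(s['width'],1),'| cmd board',np.round(w2b(p0),2),p0[2].round(2),R.as_euler('xyz').round(4))
    print('Fboard',np.round([s['force'][:2]@EX,s['force'][:2]@EY],2),'q',s['qpos'].round(2))
E
python3 - <<'E'
from h import *
setcmd([145.5,633.52,231.313],Rn.from_euler('xyz',[np.pi,0,1.345]))
st()
print(plan([480,340,240],tool(0.65)))
print(plan([*b2w(-1.7,-165),240],tool()))
E
```

```text
t 0.1 meas board [-275.06  675.85] z 230.49 rot [3.1415e+00 1.7000e-03 1.3450e+00] F [ 0.29 -0.54 -0.44] w 85.8 | cmd board [-274.91  676.39] 231.31 [3.1416 0.     1.345 ]
Fboard [ 0.23 -0.57] q [-1.41  0.63  0.04  1.52 -0.03  1.   -0.02]
[-211.181  391.723   -8.687   -0.      -0.      39.821]
[-698.221  543.203   -8.687   -0.      -0.      70.107]
```

Request:
arm_command --rows '[[[-6,11,0,0,0,1],[-18,33,-1,0,0,3],[-34,63,-1,0,0,6],[-52,97,-2,0,0,10],[-70,130,-3,0,0,13],[-88,163,-4,0,0,17],[-106,197,-4,0,0,20],[-124,230,-5,0,0,23],[-142,263,-6,0,0,27],[-160,297,-7,0,0,30],[-176,327,-7,0,0,33],[-190,352,-8,0,0,36],[-200,371,-9,0,0,38],[-208,386,-9,0,0,39.5],[-211,392,-9,0,0,40]]]' --claw 1

```text
clock: 1.35
eef_pos: [482.7, 336.7, 240.3]
tool_rot: [3.14, 0.0, 0.641]
force: [0.4, 0.9, 0.1]
width: 85.3
```

```bash
python3 - <<'E'
from h import *
upd([-211,392,-9,0,0,40])
st()
print(plan([*b2w(-1.7,-170),240],tool()))
print(plan([*b2w(-1.7,-170),160],tool()))
E
```

```text
t 1.35 meas board [ 23.84 340.93] z 240.32 rot [3.1397 0.     0.641 ] F [0.42 0.85 0.11] w 85.3 | cmd board [ 21.9 344.6] 240.31 [3.1416 0.     0.6469]
Fboard [0.52 0.8 ] q [-0.81  0.54  0.24  1.69 -0.15  0.93  0.13]
[-2.78550e+02  4.33333e+02  3.13000e-01 -0.00000e+00 -0.00000e+00
  3.01070e+01]
[-278.55   433.333   80.313   -0.      -0.      30.107]
```

Request:
arm_command --rows '[[[-8,12,0,0,0,1],[-22,35,0,0,0,2.5],[-42,65,0,0,0,4.5],[-64,100,0,0,0,7],[-86,134,2,0,0,9.3],[-108,168,6,0,0,11.7],[-130,202,12,0,0,14],[-152,236,20,0,0,16.4],[-174,271,30,0,0,18.8],[-196,305,40,0,0,21.2],[-218,339,50,0,0,23.5],[-238,370,60,0,0,25.7],[-254,395,68,0,0,27.5],[-267,415,75,0,0,28.9],[-275,428,79,0,0,29.7],[-278.5,433.3,80.3,0,0,30.1],[-278.5,433.3,80.3,0,0,30.1]]]'

```text
clock: 2.77
eef_pos: [518.4, -174.0, 159.7]
tool_rot: [-3.141, 0.001, 0.12]
force: [0.2, 0.1, -0.3]
width: 85.1
```

```bash
python3 - <<'E'
from h import *
upd([-278.5,433.3,80.3,0,0,30.1])
st()
print(plan([*b2w(-1.7,-170),100],tool(tilt=20)))
print(plan([*b2w(-1.7,-170),52],tool(tilt=20)))
E
```

```text
t 2.77 meas board [  -2.52 -170.4 ] z 159.68 rot [-3.1413e+00  9.0000e-04  1.2010e-01] F [ 0.21  0.13 -0.34] w 85.1 | cmd board [  -1.67 -169.95] 160.01 [ 3.1416 -0.      0.1215]
Fboard [0.23 0.1 ] q [ 0.05  0.6   0.34  1.89 -0.3   0.71  0.68]
[-2.7000e-02  5.4000e-02  6.0013e+01  2.0000e+01  1.0000e-03  7.0000e-03]
[-2.70000e-02  5.40000e-02  1.08013e+02  2.00000e+01  1.00000e-03
  7.00000e-03]
```

Request:
arm_command --rows '[[[0,0,5,3,0,0],[0,0,15,7,0,0],[0,0,30,11,0,0],[0,0,50,15,0,0],[0,0,70,18,0,0],[0,0,85,20,0,0],[0,0,95,20,0,0],[0,0,100,20,0,0],[0,0,100,20,0,0],[0,0,100,20,0,0]]]'

```text
clock: 3.6
eef_pos: [519.8, -171.7, 60.8]
tool_rot: [-2.793, -0.001, 0.124]
force: [0.2, -0.6, 0.4]
width: 85.4
```

```bash
python3 - <<'E'
from h import *
upd([0,0,100,20,0,0])
st()
from cell import get_image
for n,b in(("top",(300,165,150,150)),("scene",(215,125,150,150))):
    d=get_image(n);x,y,w,h=b;np.savez(f"pics/{n}1.npz",**d)
    cv2.imwrite(f"pics/{n}1.png",cv2.resize(d["pixels"][y:y+h,x:x+w,::-1],None,fx=4,fy=4,interpolation=cv2.INTER_CUBIC))
E
```

```text
t 3.6 meas board [  -0.89 -168.21] z 60.84 rot [-2.7925e+00 -8.0000e-04  1.2420e-01] F [ 0.24 -0.55  0.4 ] w 85.4 | cmd board [  -1.67 -169.95] 60.01 [-2.7925 -0.      0.1215]
Fboard [ 0.17 -0.58] q [ 0.39  0.83  0.1   1.78 -0.51  0.81  0.99]
```

View pics/scene1.png

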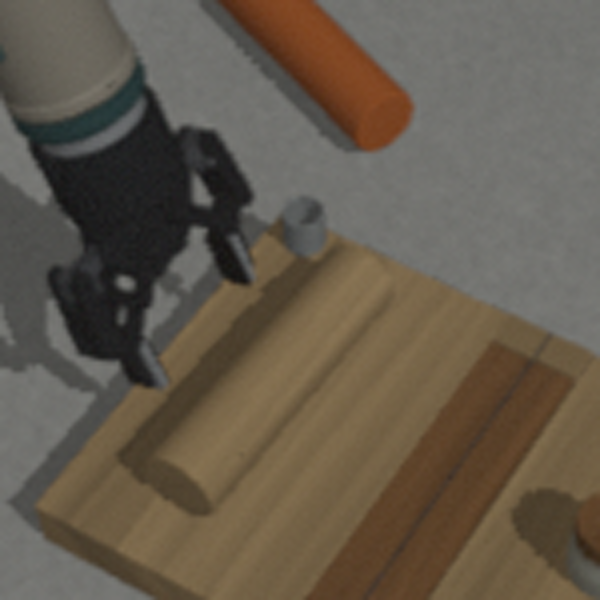

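View pics/top1.png

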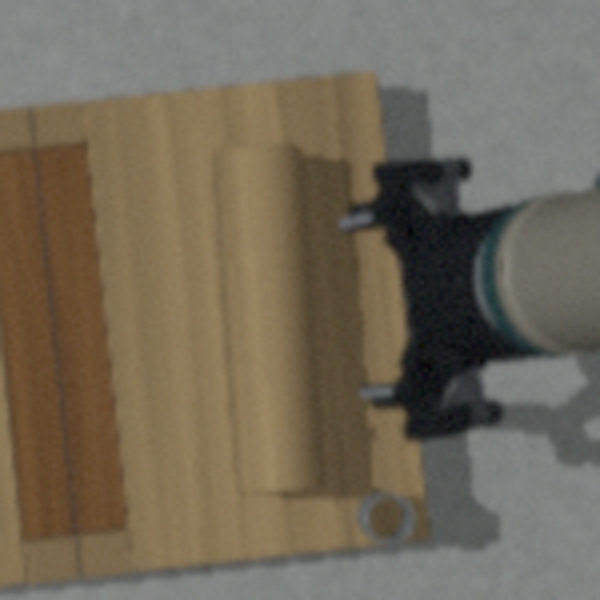

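Both pictures show the gripper behind the pin, fingers at scene crop (240,270) and (150,370), with the cutter at (305,225) clear. I'll feel for the board with the fingertips.

Request:
arm_command --rows '[[[0,1,2.8,0,0,0],[0,2,5.6,0,0,0],[0,3.1,8.5,0,0,0],[0,4.1,11.3,0,0,0],[0,4.8,13.2,0,0,0],[0,4.8,13.2,0,0,0],[0,4.8,13.2,0,0,0]]]'

```text
clock: 4.28
eef_pos: [519.0, -173.5, 45.7]
tool_rot: [-2.792, 0.0, 0.121]
force: [-0.1, 0.5, -0.3]
width: 85.8
```

```bash
python3 - <<'E'
from h import *
upd([0,4.8,13.2,0,0,0])
st()
E
```

```text
t 4.28 meas board [  -1.87 -169.93] z 45.69 rot [-2.7922e+00  5.0000e-04  1.2130e-01] F [-0.05  0.53 -0.31] w 85.8 | cmd board [  -1.67 -169.94] 45.97 [-2.7925 -0.      0.1215]
Fboard [0.01 0.54] q [ 0.4   0.85  0.09  1.78 -0.52  0.79  1.01]
```

Request:
arm_command --rows '[[[0,0.3,0.9,0,0,0],[0,0.7,1.9,0,0,0],[0,1,2.8,0,0,0],[0,1.4,3.8,0,0,0],[0,1.4,3.8,0,0,0]]]'

```text
clock: 4.7
eef_pos: [519.1, -173.5, 41.7]
tool_rot: [-2.792, 0.0, 0.121]
force: [1.4, 0.0, -0.2]
width: 85.6
```

Request:
arm_command --rows '[[[0,0.3,0.9,0,0,0],[0,0.7,1.9,0,0,0],[0,1,2.8,0,0,0],[0,1,2.8,0,0,0]]]'

```text
clock: 5.03
eef_pos: [519.1, -173.5, 38.7]
tool_rot: [-2.792, 0.0, 0.121]
force: [-0.4, 0.0, 0.9]
width: 85.6
```

Request:
arm_command --rows '[[[0,0.3,0.9,0,0,0],[0,0.7,1.9,0,0,0],[0,1,2.8,0,0,0],[0,1,2.8,0,0,0]]]'

```text
clock: 5.37
eef_pos: [519.1, -173.4, 35.7]
tool_rot: [-2.792, 0.0, 0.121]
force: [-0.8, 0.2, 0.7]
width: 85.3
```

```bash
python3 - <<'E'
from h import *
upd([0,1.4,3.8,0,0,0]);upd([0,1,2.8,0,0,0]);upd([0,1,2.8,0,0,0])
st()
E
```

```text
t 5.37 meas board [  -1.78 -169.86] z 35.74 rot [-2.7923e+00  3.0000e-04  1.2140e-01] F [-0.77  0.19  0.7 ] w 85.3 | cmd board [  -1.67 -169.92] 35.97 [-2.7925 -0.      0.1215]
Fboard [-0.74  0.28] q [ 0.4   0.87  0.09  1.78 -0.52  0.77  1.01]
```

Request:
arm_command --rows '[[[0,-2.8,1.0,0,0,0],[0,-5.6,2.1,0,0,0],[0,-8.5,3.1,0,0,0],[0,-11.3,4.1,0,0,0],[0,-14.1,5.1,0,0,0],[0,-16,5.8,0,0,0],[0,-17,6.2,0,0,0],[0,-18,6.5,0,0,0],[0,-19,6.9,0,0,0],[0,-20,7.3,0,0,0],[0,-21,7.6,0,0,0],[0,-22,8,0,0,0],[0,-23,8.4,0,0,0],[0,-24,8.7,0,0,0],[0,-25,9.1,0,0,0],[0,-26,9.5,0,0,0],[0,-27,9.8,0,0,0],[0,-28,10.2,0,0,0]]]'

```text
clock: 6.87
eef_pos: [515.6, -143.8, 35.9]
tool_rot: [-2.793, 0.0, 0.122]
force: [0.7, -0.2, 0.0]
width: 85.2
```

```bash
cat >> h.py <<'E'
def look(tag,g=None,sv=True):
    from cell import get_image
    for n in("top","scene"):
        d=get_image(n);W=cloud(d)
        if g is None: 
            g0=-110
        r=W[...,:2]-C; bx=r@EX;by=r@EY
        m=(abs(bx)<85)&(abs(by)<160)&(W[...,2]>55)&(W[...,2]<100)
        if n=="top": k=(int(300),int(165))
        g1=g
        for _ in range(3):
            c=b2w(0,g1); f=pinfit(W,guess=(c[0],c[1],65,YAW)); p=np.array([f['x'],f['y_at_x']]); g1=w2b(p)[1]
        a=np.array([np.cos(f['ang']),np.sin(f['ang'])]); mid=p+a*f['mid']
        print(n,'pin mid board',np.round(w2b(mid),2),'by',round(g1,2),'zc',round(f['zc'],2),'ang-board',round(f['ang']-YAW,4),'len',round(f['len'],1),'n',f['n'],'rms',round(f['rms'],2))
        b=(215,165,225,175) if n=="top" else (215,125,225,220)
        x,y,w,h=b
        if sv: cv2.imwrite(f"pics/{n}{tag}.png",cv2.resize(d["pixels"][y:y+h,x:x+w,::-1],None,fx=2.7,fy=2.7,interpolation=cv2.INTER_CUBIC))
E
python3 - <<'E'
from h import *
upd([0,-28,10.2,0,0,0])
st()
look('2',-113)
E
```

```text
t 6.87 meas board [  -1.67 -140.02] z 35.94 rot [-2.7925  0.      0.1215] F [ 0.73 -0.17  0.02] w 85.2 | cmd board [  -1.68 -140.12] 35.96 [-2.7925 -0.      0.1215]
Fboard [ 0.71 -0.25] q [ 0.37  0.85  0.07  1.83 -0.54  0.73  1.  ]
top pin mid board [  -0.65 -109.11] by -109.13 zc 64.59 ang-board -0.0364 len 190.6 n 1741 rms 1.6
scene pin mid board [  -1.48 -108.57] by -108.63 zc 64.05 ang-board -0.0402 len 192.2 n 1318 rms 1.56
```

View pics/top2.png

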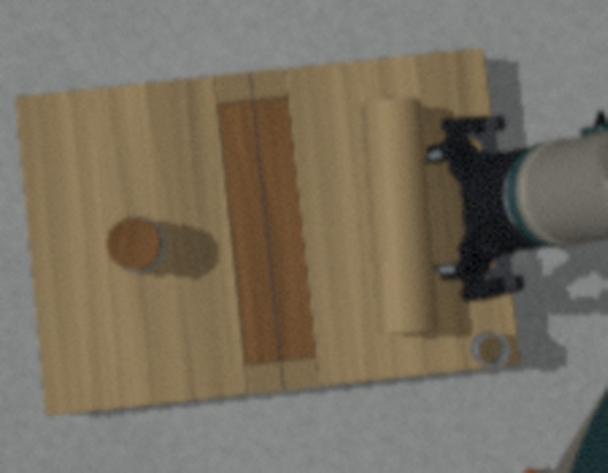

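Request:
arm_command --rows '[[[0,-1,0.3,0,0,0],[0,-2.3,0.8,0,0,0],[0,-3.8,1.4,0,0,0],[0,-5.3,1.9,0,0,0],[0,-6.8,2.5,0,0,0],[0,-8.3,3,0,0,0],[0,-9.8,3.6,0,0,0],[0,-11.3,4.1,0,0,0],[0,-12.8,4.7,0,0,0],[0,-14.3,5.2,0,0,0],[0,-15.8,5.8,0,0,0],[0,-17.3,6.3,0,0,0],[0,-18.8,6.8,0,0,0],[0,-20.3,7.4,0,0,0],[0,-21.8,7.9,0,0,0],[0,-23.3,8.5,0,0,0],[0,-24.8,9,0,0,0],[0,-26.3,9.6,0,0,0],[0,-27.8,10.1,0,0,0],[0,-29.3,10.7,0,0,0]]]'

```text
clock: 8.63
eef_pos: [511.8, -112.8, 35.9]
tool_rot: [-2.793, -0.0, 0.122]
force: [-0.8, 0.6, -0.5]
width: 85.4
```

```bash
python3 - <<'E'
from h import *
upd([0,-29.3,10.7,0,0,0])
st()
look('3',-80)
E
```

```text
t 8.63 meas board [  -1.68 -108.8 ] z 35.91 rot [-2.7925 -0.      0.1215] F [-0.78  0.62 -0.47] w 85.4 | cmd board [  -1.68 -108.93] 35.93 [-2.7925 -0.      0.1215]
Fboard [-0.7   0.71] q [ 0.33  0.84  0.05  1.88 -0.57  0.68  0.98]
top pin mid board [  0.79 -77.96] by -77.93 zc 64.57 ang-board -0.0383 len 191.3 n 1748 rms 1.6
scene pin mid board [ -0.2  -77.04] by -77.05 zc 64.11 ang-board -0.0393 len 190.8 n 1334 rms 1.55
```

Request:
arm_command --rows '[[[0,-1.4,0.5,0,0,0],[0,-2.8,1,0,0,0],[0,-4.2,1.5,0,0,0],[0,-5.6,2.1,0,0,0],[0,-7,2.6,0,0,0],[0,-8.5,3.1,0,0,0],[0,-9.9,3.6,0,0,0],[0,-11.3,4.1,0,0,0],[0,-12.7,4.6,0,0,0],[0,-14.1,5.1,0,0,0],[0,-15.5,5.7,0,0,0],[0,-16.9,6.2,0,0,0],[0,-18.3,6.7,0,0,0],[0,-19.7,7.2,0,0,0],[0,-21.1,7.7,0,0,0],[0,-22.5,8.2,0,0,0],[0,-24,8.7,0,0,0],[0,-25.4,9.2,0,0,0],[0,-26.8,9.8,0,0,0],[0,-28.2,10.3,0,0,0]]]'

```text
clock: 10.4
eef_pos: [508.2, -83.0, 35.9]
tool_rot: [-2.793, 0.0, 0.122]
force: [-0.5, 0.1, -0.3]
width: 85.2
```

Request:
arm_command --rows '[[[0,-1.4,0.5,0,0,0],[0,-2.8,1,0,0,0],[0,-4.2,1.5,0,0,0],[0,-5.6,2.1,0,0,0],[0,-7,2.6,0,0,0],[0,-8.5,3.1,0,0,0],[0,-9.9,3.6,0,0,0],[0,-11.3,4.1,0,0,0],[0,-12.7,4.6,0,0,0],[0,-14.1,5.1,0,0,0],[0,-15.5,5.7,0,0,0],[0,-16.9,6.2,0,0,0],[0,-18.3,6.7,0,0,0],[0,-19.7,7.2,0,0,0],[0,-20.7,7.5,0,0,0],[0,-21.6,7.9,0,0,0]]]'

```text
clock: 11.73
eef_pos: [505.4, -60.1, 35.9]
tool_rot: [-2.792, 0.0, 0.122]
force: [0.6, -0.6, 0.6]
width: 85.4
```

```bash
python3 - <<'E'
from h import *
upd([0,-28.2,10.3,0,0,0]);upd([0,-21.6,7.9,0,0,0])
st()
look('4',-24)
E
```

```text
t 11.73 meas board [ -1.71 -55.73] z 35.86 rot [-2.7924  0.      0.1216] F [ 0.61 -0.58  0.57] w 85.4 | cmd board [ -1.69 -55.91] 35.86 [-2.7925 -0.      0.1215]
Fboard [ 0.54 -0.65] q [ 0.27  0.82  0.02  1.95 -0.61  0.61  0.95]
top pin mid board [  2.54 -25.06] by -24.96 zc 64.63 ang-board -0.0389 len 190.6 n 1752 rms 1.67
scene pin mid board [  1.02 -24.45] by -24.41 zc 64.17 ang-board -0.0379 len 191.9 n 1366 rms 1.46
```

View pics/scene4.png

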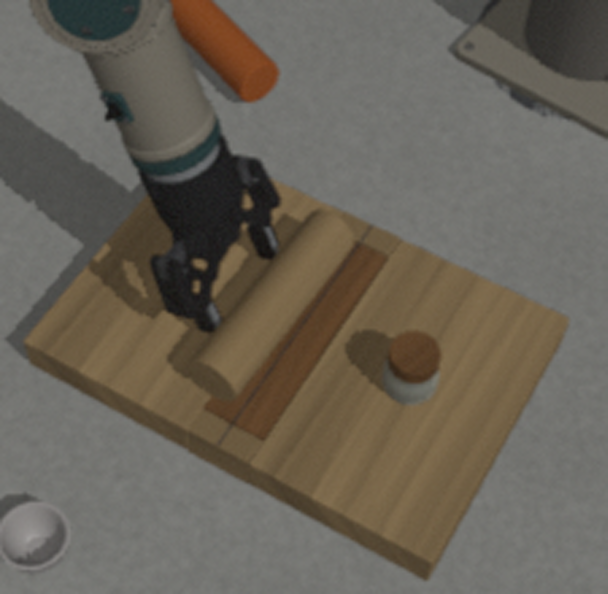

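The pin lies over the near edge of the plate (scene crop around (275,300)), 24.7 mm short of the line. I'll continue slower.

Request:
arm_command --rows '[[[0,-1,0.4,0,0,0],[0,-2,0.7,0,0,0],[0,-3,1.1,0,0,0],[0,-4,1.5,0,0,0],[0,-5,1.8,0,0,0],[0,-6,2.2,0,0,0],[0,-7,2.5,0,0,0],[0,-8,2.9,0,0,0],[0,-9,3.3,0,0,0],[0,-10,3.6,0,0,0],[0,-11,4,0,0,0],[0,-12,4.4,0,0,0],[0,-13,4.7,0,0,0],[0,-14,5.1,0,0,0],[0,-15,5.5,0,0,0],[0,-16,5.8,0,0,0],[0,-17,6.2,0,0,0],[0,-17.6,6.4,0,0,0],[0,-17.6,6.4,0,0,0],[0,-17.6,6.4,0,0,0]]]'

```text
clock: 13.5
eef_pos: [503.1, -41.6, 35.9]
tool_rot: [-2.792, -0.0, 0.122]
force: [-0.1, -0.2, 0.2]
width: 85.5
```

```bash
python3 - <<'E'
from h import *
upd([0,-17.6,6.4,0,0,0])
st()
look('5',-6)
E
```

```text
t 13.5 meas board [ -1.7  -37.11] z 35.86 rot [-2.7925 -0.      0.1216] F [-0.1  -0.15  0.24] w 85.5 | cmd board [ -1.69 -37.18] 35.87 [-2.7925 -0.      0.1215]
Fboard [-0.11 -0.14] q [ 0.24  0.81  0.01  1.97 -0.63  0.59  0.94]
top pin mid board [ 3.4  -5.94] by -5.81 zc 64.63 ang-board -0.0376 len 190.1 n 1731 rms 1.6
scene pin mid board [ 2.24 -5.97] by -5.88 zc 64.17 ang-board -0.0385 len 191.6 n 1369 rms 1.45
```

Request:
arm_command --rows '[[[0,-0.7,0.3,0,0,0],[0,-1.4,0.5,0,0,0],[0,-2.1,0.8,0,0,0],[0,-2.8,1,0,0,0],[0,-3.5,1.3,0,0,0],[0,-4.2,1.5,0,0,0],[0,-4.9,1.8,0,0,0],[0,-5.4,2,0,0,0],[0,-5.4,2,0,0,0],[0,-5.4,2,0,0,0],[0,-5.4,2,0,0,0]]]'

```text
clock: 14.52
eef_pos: [502.4, -36.0, 35.8]
tool_rot: [-2.793, 0.0, 0.121]
force: [0.0, 0.2, -0.1]
width: 85.8
```

```bash
python3 - <<'E'
from h import *
upd([0,-5.4,2,0,0,0])
st()
look('6',0)
E
```

```text
t 14.52 meas board [ -1.72 -31.44] z 35.8 rot [-2.7925  0.      0.1215] F [ 0.    0.15 -0.09] w 85.8 | cmd board [ -1.69 -31.42] 35.83 [-2.7925 -0.      0.1215]
Fboard [0.02 0.15] q [ 0.23  0.81  0.01  1.97 -0.63  0.58  0.93]
top pin mid board [ 3.65 -0.35] by -0.21 zc 64.57 ang-board -0.0389 len 190.6 n 1753 rms 1.58
scene pin mid board [ 2.61 -0.35] by -0.24 zc 64.19 ang-board -0.0393 len 192.3 n 1383 rms 1.49
```

View pics/top6.png

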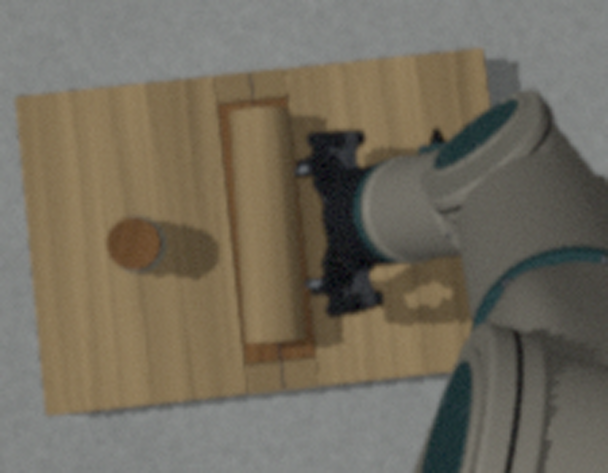

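The top crop shows the pin over the line (265,225), inside the plate's outline. Backing off, then going over the top.

Request:
arm_command --rows '[[[0,1.5,-0.5,0,0,0],[0,5,-1.8,0,0,0],[0,10,-3.6,0,0,0],[0,14,-6,0,0,0],[0,16,-16,0,0,0],[0,16,-34,0,0,0],[0,16,-54,0,0,0],[0,16,-74,0,0,0],[0,16,-92,0,0,0],[0,16,-104,0,0,0],[0,16,-110,0,0,0]]]'

```text
clock: 15.53
eef_pos: [509.7, -90.0, 135.9]
tool_rot: [-2.795, -0.003, 0.12]
force: [0.7, -0.7, -0.2]
width: 85.4
```

```bash
python3 - <<'E'
from h import *
upd([0,16,-110,0,0,0])
st(); look('7',0,False)
print(plan([*b2w(3,-0.35),115],tool(0.0824)))
E
```

```text
t 15.53 meas board [ -0.97 -85.89] z 135.85 rot [-2.7946 -0.0028  0.1202] F [ 0.72 -0.68 -0.22] w 85.4 | cmd board [ -1.68 -84.08] 133.73 [-2.7925 -0.      0.1215]
Fboard [ 0.63 -0.76] q [ 0.26  0.66  0.11  1.87 -0.52  0.84  0.86]
top pin mid board [ 3.48 -0.34] by -0.2 zc 64.52 ang-board -0.0387 len 190.5 n 1743 rms 1.67
scene pin mid board [ 2.9  -0.34] by -0.22 zc 64.12 ang-board -0.039 len 193.3 n 1384 rms 1.4
[  4.694 -72.274  46.234 -19.997   0.391   2.219]
```

Request:
arm_command --rows '[[[0.3,-4,1,-1.2,0,0.1],[0.9,-13,5,-4,0.1,0.4],[1.6,-25,12,-7.5,0.1,0.8],[2.4,-38,21,-11,0.2,1.2],[3.2,-50,30,-14.5,0.3,1.6],[3.9,-60,38,-17.5,0.3,1.9],[4.4,-68,43,-19,0.4,2.1],[4.7,-72,46,-20,0.4,2.2],[4.7,-72.3,46.2,-20,0.4,2.2],[4.7,-72.3,46.2,-20,0.4,2.2],[4.7,-72.3,46.2,-20,0.4,2.2]]]'

```text
clock: 16.55
eef_pos: [503.0, -5.0, 114.8]
tool_rot: [3.141, 0.0, 0.082]
force: [0.9, 0.3, -0.1]
width: 85.4
```

```bash
python3 - <<'E'
from h import *
upd([4.7,-72.3,46.2,-20,0.4,2.2])
st()
print(plan([*b2w(3,-0.35),90],tool(0.0824)))
from cell import get_image
d=get_image("scene");x,y,w,h=215,85,225,220
cv2.imwrite("pics/scene8.png",cv2.resize(d["pixels"][y:y+h,x:x+w,::-1],None,fx=2.7,fy=2.7,interpolation=cv2.INTER_CUBIC))
E
```

```text
t 16.55 meas board [ 2.65 -0.7 ] z 114.78 rot [3.1414e+00 3.0000e-04 8.2300e-02] F [ 0.93  0.3  -0.06] w 85.4 | cmd board [ 3.01 -0.34] 115.04 [ 3.1416e+00 -2.0000e-04  8.2700e-02]
Fboard [0.96 0.19] q [-0.27  0.63  0.34  2.04 -0.38  0.54  0.42]
[-1.0000e-02  1.2000e-02  2.5041e+01  2.0000e-03 -1.2000e-02  1.7000e-02]
```

View pics/scene8.png

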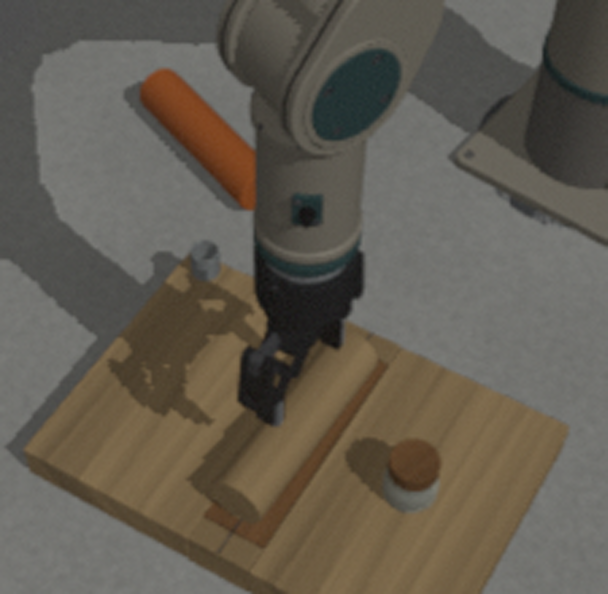

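The hand is over the pin (scene crop (300,380)), still lying on the plate. I'll lower in stages.

Request:
arm_command --rows '[[[0,0,3,0,0,0],[0,0,8,0,0,0],[0,0,14,0,0,0],[0,0,19,0,0,0],[0,0,22,0,0,0],[0,0,23,0,0,0],[0,0,23,0,0,0],[0,0,23,0,0,0]]]'

```text
clock: 17.27
eef_pos: [503.4, -4.6, 92.0]
tool_rot: [3.142, -0.0, 0.083]
force: [0.4, 0.1, -0.7]
width: 85.5
```

Request:
arm_command --rows '[[[0,0,1,0,0,0],[0,0,2,0,0,0],[0,0,3,0,0,0],[0,0,4,0,0,0],[0,0,5,0,0,0],[0,0,6,0,0,0],[0,0,7,0,0,0],[0,0,8,0,0,0],[0,0,9,0,0,0],[0,0,10,0,0,0],[0,0,10,0,0,0]]]'

```text
clock: 18.18
eef_pos: [503.2, -4.6, 81.8]
tool_rot: [-3.142, 0.0, 0.083]
force: [-0.4, 0.2, 0.5]
width: 85.2
```

Contact is expected near 77. Now 0.5 mm rows.

Request:
arm_command --rows '[[[0,0,0.5,0,0,0],[0,0,1,0,0,0],[0,0,1.5,0,0,0],[0,0,2,0,0,0],[0,0,2.5,0,0,0],[0,0,3,0,0,0],[0,0,3,0,0,0]]]'

```text
clock: 18.77
eef_pos: [503.2, -4.6, 78.9]
tool_rot: [-3.142, 0.0, 0.083]
force: [0.2, 0.0, 0.5]
width: 85.2
```

Request:
arm_command --rows '[[[0,0,0.5,0,0,0],[0,0,1,0,0,0],[0,0,1,0,0,0]]]'

```text
clock: 19.02
eef_pos: [503.3, -4.6, 77.9]
tool_rot: [3.142, -0.0, 0.083]
force: [-0.1, 0.6, -0.8]
width: 85.2
```

Request:
arm_command --rows '[[[0,0,0.5,0,0,0],[0,0,1,0,0,0],[0,0,1,0,0,0]]]'

```text
clock: 19.27
eef_pos: [503.2, -4.6, 76.9]
tool_rot: [-3.142, -0.0, 0.083]
force: [-0.2, -0.5, 0.5]
width: 85.6
```

Request:
arm_command --rows '[[[0,0,0.5,0,0,0],[0,0,0.5,0,0,0]]]'

```text
clock: 19.43
eef_pos: [503.3, -4.6, 76.7]
tool_rot: [-3.142, -0.0, 0.083]
force: [-0.9, 0.3, 2.6]
width: 85.6
```

Request:
arm_command --rows '[[[0,0,0.5,0,0,0],[0,0,0.5,0,0,0]]]'

```text
clock: 19.6
eef_pos: [503.3, -4.6, 76.2]
tool_rot: [-3.142, -0.0, 0.083]
force: [-0.8, 0.2, 4.2]
width: 85.4
```

Request:
arm_command --rows '[[[0,0,0.5,0,0,0],[0,0,0.5,0,0,0]]]'

```text
clock: 19.77
eef_pos: [503.3, -4.6, 75.6]
tool_rot: [-3.142, -0.0, 0.083]
force: [-0.3, -0.2, 4.6]
width: 85.1
```

Request:
arm_command --rows '[[[0,0,0.5,0,0,0],[0,0,0.5,0,0,0]]]'

```text
clock: 19.93
eef_pos: [503.3, -4.6, 75.1]
tool_rot: [3.142, -0.0, 0.083]
force: [-1.1, 0.2, 3.4]
width: 85.6
```

Request:
arm_command --rows '[[[0,0,0.4,0,0,0],[0,0,0.8,0,0,0]]]'

```text
clock: 20.1
eef_pos: [503.3, -4.6, 74.3]
tool_rot: [3.142, -0.0, 0.083]
force: [-0.6, 0.6, 4.0]
width: 85.6
```

Request:
arm_command --rows '[[[0,0,0.4,0,0,0],[0,0,0.8,0,0,0]]]'

```text
clock: 20.27
eef_pos: [503.3, -4.6, 73.4]
tool_rot: [3.142, -0.0, 0.083]
force: [-0.8, 0.0, 4.7]
width: 85.8
```

Request:
arm_command --rows '[[[0,0,0.4,0,0,0],[0,0,0.8,0,0,0]]]'

```text
clock: 20.43
eef_pos: [503.3, -4.6, 72.6]
tool_rot: [3.142, -0.0, 0.083]
force: [-1.5, -0.8, 5.1]
width: 85.2
```

```bash
python3 - <<'E'
from h import *
upd([0,0,23+10+3+1+1+2+.8*3,0,0,0])
st();look('9',0,False)
E
```

```text
t 20.43 meas board [ 3.02 -0.39] z 72.63 rot [ 3.1415e+00 -3.0000e-04  8.2700e-02] F [-1.54 -0.75  5.14] w 85.2 | cmd board [ 3.01 -0.34] 72.64 [ 3.1416e+00 -2.0000e-04  8.2700e-02]
Fboard [-1.62 -0.56] q [-0.23  0.7   0.28  2.06 -0.42  0.44  0.46]
top pin mid board [73.01 -3.07] by -43.99 zc 63.46 ang-board 0.4792 len 19.8 n 10 rms 0.7
scene pin mid board [ 3.06 -0.43] by -0.31 zc 60.2 ang-board -0.0371 len 191.9 n 1057 rms 2.71
```

Request:
arm_command --rows '[[[0,0,0.4,0,0,0],[0,0,0.8,0,0,0]]]'

```text
clock: 20.7
eef_pos: [503.3, -4.6, 71.8]
tool_rot: [3.142, -0.0, 0.083]
force: [-1.2, -1.4, 5.3]
width: 85.3
```

Request:
arm_command --rows '[[[0,0,0.4,0,0,0],[0,0,0.8,0,0,0]]]'

```text
clock: 20.87
eef_pos: [503.3, -4.6, 71.0]
tool_rot: [3.142, -0.0, 0.083]
force: [-1.2, 0.3, 5.6]
width: 85.5
```

Request:
arm_command --rows '[[[0,0,0.4,0,0,0],[0,0,0.8,0,0,0]]]'

```text
clock: 21.03
eef_pos: [503.3, -4.6, 70.2]
tool_rot: [3.142, -0.0, 0.083]
force: [-0.9, -0.2, 4.4]
width: 85.6
```

Request:
arm_command --rows '[[[0,0,0.4,0,0,0],[0,0,0.8,0,0,0]]]'

```text
clock: 21.2
eef_pos: [503.3, -4.6, 69.4]
tool_rot: [3.142, -0.0, 0.083]
force: [-1.2, -0.4, 4.7]
width: 85.6
```

Request:
arm_command --rows '[[[0,0,0.4,0,0,0],[0,0,0.8,0,0,0]]]'

```text
clock: 21.37
eef_pos: [503.4, -4.6, 68.6]
tool_rot: [3.142, -0.0, 0.083]
force: [-1.0, -0.2, 5.3]
width: 85.4
```

Request:
arm_command --rows '[[[0,0,0.4,0,0,0],[0,0,0.8,0,0,0]]]'

```text
clock: 21.53
eef_pos: [503.3, -4.6, 67.8]
tool_rot: [3.142, -0.0, 0.083]
force: [-0.3, -0.1, 4.3]
width: 85.5
```

Request:
arm_command --rows '[[[0,0,0.4,0,0,0],[0,0,0.8,0,0,0]]]'

```text
clock: 21.7
eef_pos: [503.3, -4.6, 67.0]
tool_rot: [3.141, -0.0, 0.083]
force: [-0.9, -0.0, 3.9]
width: 85.3
```

Request:
arm_command --rows '[[[0,0,0.4,0,0,0],[0,0,0.8,0,0,0]]]'

```text
clock: 21.87
eef_pos: [503.3, -4.6, 66.3]
tool_rot: [-3.142, -0.0, 0.083]
force: [-2.2, 0.4, 11.1]
width: 85.5
```

Request:
arm_command --rows '[[[0,0,0,0,0,0],[0,0,0,0,0,0]]]'

```text
clock: 22.03
eef_pos: [503.3, -4.6, 66.3]
tool_rot: [-3.142, -0.0, 0.083]
force: [-0.4, 0.0, 6.7]
width: 85.1
```

Request:
arm_command --rows '[[[0,0,0.4,0,0,0],[0,0,0.4,0,0,0],[0,0,0.4,0,0,0]]]'

```text
clock: 22.28
eef_pos: [503.3, -4.6, 66.3]
tool_rot: [-3.141, -0.0, 0.083]
force: [-2.4, -0.2, 10.0]
width: 85.4
```

Request:
arm_command --rows '[[[0,0,0.3,0,0,0],[0,0,0.6,0,0,0],[0,0,0.6,0,0,0]]]'

```text
clock: 22.53
eef_pos: [503.4, -4.6, 66.2]
tool_rot: [-3.141, -0.001, 0.083]
force: [-3.1, -1.1, 17.2]
width: 85.6
```

Request:
arm_command --rows '[[[0,0,0.3,0,0,0],[0,0,0.3,0,0,0],[0,0,0.3,0,0,0]]]'

```text
clock: 22.78
eef_pos: [503.4, -4.6, 66.2]
tool_rot: [-3.141, -0.001, 0.083]
force: [-3.4, -0.7, 19.2]
width: 85.4
```

Request:
arm_command --rows '[[[0,0,0.1,0,0,0],[0,0,0.1,0,0,0],[0,0,0.1,0,0,0],[0,0,0.1,0,0,0],[0,0,0.1,0,0,0]]]'

```text
clock: 23.2
eef_pos: [503.4, -4.7, 66.2]
tool_rot: [-3.141, -0.001, 0.082]
force: [-4.4, -0.9, 19.6]
width: 85.5
```

Request:
arm_command --rows '[[[0,0,0,0,0,0],[0,0,0,0,0,0],[0,0,0,0,0,0],[0,0,0,0,0,0],[0,0,0,0,0,0]]]'

```text
clock: 23.62
eef_pos: [503.4, -4.7, 66.2]
tool_rot: [-3.141, -0.001, 0.082]
force: [-4.0, 0.6, 20.1]
width: 85.1
```

```bash
python3 - <<'E'
from h import *
upd([0,0,.8*9+.4+.6+.3+.1,0,0,0])
st();look('10',0)
st()
E
```

```text
t 23.62 meas board [ 3.08 -0.44] z 66.19 rot [-3.141e+00 -1.000e-03  8.250e-02] F [-3.99  0.56 20.07] w 85.1 | cmd board [ 3.02 -0.34] 64.04 [ 3.1416e+00 -2.0000e-04  8.2700e-02]
Fboard [-3.89  1.04] q [-0.22  0.71  0.27  2.06 -0.43  0.42  0.46]
top pin mid board [86.67 -1.84] by -16.05 zc 53.98 ang-board 0.1625 len 21.0 n 18 rms 0.74
scene pin mid board [ 3.33 -0.59] by -0.46 zc 54.04 ang-board -0.0361 len 190.7 n 1002 rms 3.98
t 23.72 meas board [ 3.02 -0.43] z 66.16 rot [-3.141e+00 -9.000e-04  8.240e-02] F [-3.63 -0.53 20.2 ] w 85.4 | cmd board [ 3.02 -0.34] 64.04 [ 3.1416e+00 -2.0000e-04  8.2700e-02]
Fboard [-3.67 -0.08] q [-0.22  0.71  0.27  2.06 -0.43  0.42  0.46]
```

Held about 20 N for over a second on the stop. Releasing gently, straight up.

Request:
arm_command --rows '[[[0,0,0,0,0,0],[0,0,0,0,0,0],[0,0,0,0,0,0],[0,0,-0.4,0,0,0],[0,0,-0.8,0,0,0],[0,0,-1.2,0,0,0],[0,0,-1.6,0,0,0],[0,0,-2,0,0,0],[0,0,-2.5,0,0,0],[0,0,-3.5,0,0,0],[0,0,-5,0,0,0],[0,0,-8,0,0,0],[0,0,-14,0,0,0],[0,0,-24,0,0,0],[0,0,-38,0,0,0],[0,0,-54,0,0,0],[0,0,-70,0,0,0],[0,0,-84,0,0,0],[0,0,-92,0,0,0],[0,0,-96,0,0,0]]]'

```text
clock: 25.38
eef_pos: [504.1, -4.6, 162.6]
tool_rot: [3.142, -0.003, 0.083]
force: [0.6, 0.3, 0.4]
width: 85.3
```

```bash
python3 - <<'E'
from h import *
upd([0,0,-96,0,0,0])
st();look('11',0)
E
```

```text
t 25.38 meas board [ 3.75 -0.42] z 162.58 rot [ 3.1416e+00 -2.9000e-03  8.2800e-02] F [0.62 0.27 0.43] w 85.3 | cmd board [ 3.   -0.34] 160.04 [ 3.1416e+00 -2.0000e-04  8.2700e-02]
Fboard [0.64 0.19] q [-0.31  0.55  0.39  2.   -0.34  0.65  0.38]
top pin mid board [96.15  0.  ] by 0.0 zc 65.0 ang-board 0.0 len 2.5 n 0 rms nan
scene pin mid board [ 2.84 -0.31] by -0.2 zc 53.76 ang-board -0.0404 len 192.1 n 1288 rms 1.44
  return _methods._mean(a, axis=axis, dtype=dtype,
  ret = ret.dtype.type(ret / rcount)
```

View pics/scene11.png

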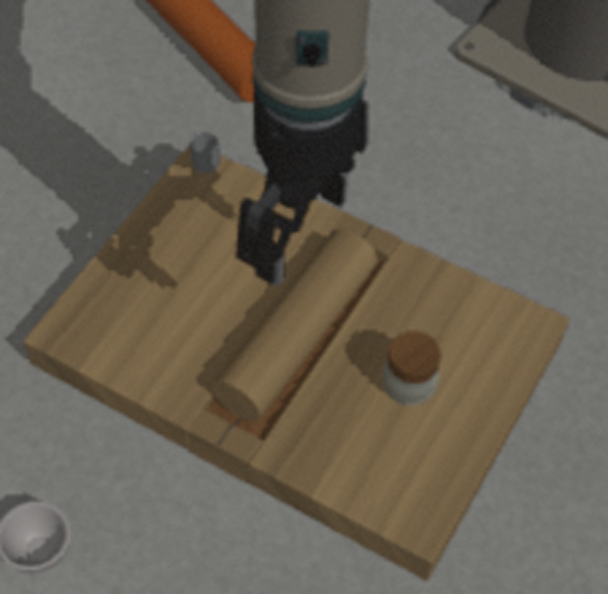

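The pin lies in the slot (scene crop (300,325)), 10 mm sunk and still, and the jar and cutter are where they were. Handing in.

```bash
python3 - <<'E'
from cell import order
print(order.finish_job())
E
```

```text
the job is handed in; nothing more can be done
None
```

I rolled the pin about 119 mm onto the plate with the tilted, open fingers. It stopped 0.3 mm from the centre line. I pressed on top with the fingertips until the stop was felt, about 10 mm down, held roughly 20 N for over a second, then lifted straight off and handed in at about 25 s. The hand-in reported no verdict.

**Last check:** the scene camera showed the pin at −0.3 mm from the line and sunk about 10.4 mm. It was 0.04 rad off parallel; that small initial skew stayed all along, within the 0.08 limit. The jar and cutter looked in place by eye. The hand was about 85 mm clear of the pin.

**Not confirmed:**
- The top camera was blocked by the arm at the end, so its pin fit failed and the final position rests on the scene camera alone.
- I never saw the pin's turning directly. It moved freely with almost no push force, so I took it as rolling.
- I did not re-measure the other bystanders. The arm did not go near them.

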